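# Put the muddler away in the utensil pot

## Robot

A 6-joint arm with a two-finger parallel gripper is mounted at the origin on a cart in front of the work surface, level with it; the furniture and walls round the work are solid. World frame = base frame: x ahead of the robot, y to its left, z up, the work surface at z = 0. Lengths are in m, angles in rad, forces in N, time in s.
With the tool pointing down it reaches from about 0.35 to 0.925 m from the base axis. Payload 6.4 kg.
Tool frame: the origin (TCP) lies midway between the tips of the shut fingers; the grasp point (between the pads) lies env.hold_point_z behind it (env.hold_point_z is the distance from the TCP to the grasp point, in m); z points along the fingers, y is the line along which they close (so a half turn about z gives the same grasp; the last joint's range is limited). The gripper opens to 85 mm and grips with 20 to 120 N. Pads are 22 mm wide; open, the fingers measure 114 mm over their backs; the gripper's body (76 mm by 85 mm) begins 54 mm behind the grasp point. The pads swing forward as they close: fully open they stand 13 mm farther back than shut.
Start: joints at [1.123, 0.245, 1.558, -0, 1.339, -0.174], TCP at [0.176, 0.626, 0.231] pointing down, gripper open.
Joint ranges: [-3.13, 3.13], [-1.02, 2.26], [0.13, 2.54], [-0.95, 4.09], [0.21, 2.88], [-2.74, 2.74]. Speed limits (rad/s): [2.57, 2.57, 3.14, 3.14, 3.14, 3.14].

## Interface

Orientations are given as a unit quaternion [x, y, z, w].
In Python, from station import env, viewer gives the robot as it stands. The module is installed in compiled form; this text tells all that it offers.
- The arm moves only by the shell command python3 -m pendant 'ROWS' [OPENING] [FORCE]. ROWS is JSON, a list of rows, each an object with "offset": the shift along the tool's x, y, z in units of 1000 mm (1.0 is 1000 mm), a list of three; "twist": the turn about the tool's z in units of 90 degrees (1.0 is 90 degrees). In form: [{"offset": [x, y, z], "twist": twist}, ...]. A call has 1 to 10 rows; each row is the pose to reach, as a shift and turn from the pose commanded when the call began, along the tool's axes at that moment; what a row does not reach only later rows make up. A row lasts 1/8 s, in which the tool goes at most 62.5 mm and 10.7 degrees, less where a joint would pass 70% of its speed; a pose out of reach is approached as far as the arm can. A call with a number of a shift or a turn outside -1 to 1 is refused whole. A call with a gripper value outside its range is refused whole. OPENING is the closure, from 0 (fully open) to 1 (shut), set as the call begins (- or left out, the last holds). The fingers move at their own pace and stop on an object; FORCE is the grip in N (left out, the last holds). Time passes only in rows, so rows that repeat a pose let the fingers close. It gives the time, the measured TCP pose, the force, the opening and the grip force at its end, in the units of the state.
- env.sense(): the state, without advancing time (a new reading comes with each control period).
- viewer.get_image(name): name is "side" or "top" or "wrist"; returns (picture, depth): 420x560x3 uint8, blue, green, red; 420x560 float32, m along the optical axis (not along the pixel's ray), 0 where there is no reading.
- viewer.camera_model(name): a dict with "fx", "fy", "cx", "cy" (pixels), "pose" (4x4, takes a point from camera to world coordinates). Camera axes: x right, y up, looking along -z (the intrinsics and any distortion apply to the point x, -y, -z); pixel columns grow to the right and rows downward; lengths in m; the calibration is good to about 2 mm. The wrist camera is an equidistant fisheye: a pixel r from the principal point sees the ray r / f radians off the axis. A picture is of the moment at which its call begins: read the wrist's pose just before it. camera_model takes no time and is no camera call; for the wrist camera it gives the pose at the moment of the call.
- env.job_done(): hands the job in; it is judged then, once.
The state is a dict: "t": time; "joint_positions": joint angles; "joint_velocities": joint speeds; "tau": joint torques, N m; "tool_pos": TCP position; "orientation": TCP orientation; "contact_force": force on the tool from outside, world axes, zero at the start; "ft_torque": the same for the moment, N m; "finger_gap": opening from 0.0 (shut) to 1.0 (fully open); "grasp_force": force on a finger pad.
Only numpy, scipy, OpenCV 4.12 (cv2) and the standard library are available. Lean on these libraries where they do the work, as an engineer would, in place of code of your own. Each camera call takes 0.05 s, during which the arm holds its last target. There are 200 camera calls.

## Task

Stand the muddler (the slim pale wooden rod) in the narrow white utensil pot, broad foot down, and let go of it. The pot must stay standing upright, and the dark wooden pepper mill must be left standing where it is.

Things in the scene. Friction and masses are not known exactly. Their poses are not given: they have to be found in the camera images.
- muddler_center (a point): Loose pale wooden bar muddler with 2 thin dark rings, a slim rod 160 mm tall, starting upright on its flat foot; 0.1-0.2 kg. This point: on its axis, half-way up (80 mm above the foot's underside); z runs up the rod. Foot 36 mm diameter (lowest 28 mm), waist 23-25 mm. Grip: plain 28 mm cylinder 36 to 76 mm above this point; grasp it there from above, at any yaw.
- pot: Loose narrow round utensil pot, white stoneware with a blue band, empty, open end up; 0.6 kg. 74 mm outer diameter, 75 mm tall, mouth 66 mm wide, wall 4 mm, bottom 6 mm thick. Origin: centre of its underside; z up its axis. The muddler standing in it has its half-way point about 86 mm above this origin and may lean on the wall.
- pepper_mill: Loose dark brown wooden pepper mill, small metal knob on top, 58 mm diameter, 135 mm tall, standing behind the work. A bystander: it must stay. Origin: centre of its underside; z up. Solid round the work: a tiled pillar beyond it, a wall cupboard at the back (underside 470 mm up), the hood over the range: swing across with the arm drawn back (0.43 m out), then reach out.
Not all that is in view belongs to the job. Of the things shaped like the part that bears muddler_center, the wooden one is meant.

How it is judged:
By the outcome, as a careful person would: the job done as asked, in the order asked, and still so for the second after the job is handed in, with the robot touching nothing.
It also fails if it takes over 35 s, if anything falls off the work surface, if the arm or the gripper's body presses on something with over 40 N, if the wrist force passes 120 N, or if a joint passes its speed limit or range.

## Working session

There is one attempt and no reset: what is moved stays moved. The work goes in short steps, Python scripts to look and compute and a shell command to move; the robot and the scene stay as the last step left them, time stands still between calls to the robot, and variables do not carry over. Pictures are saved under pics/ and viewed, at most 10 in all, crops included, and the job is handed in when it is done.

```bash
mkdir -p pics; cat > h.py <<'E'
from station import env, viewer
import numpy as np, cv2
np.set_printoptions(precision=4,suppress=True)
def grab(n,save):
    im,d=viewer.get_image(n); cv2.imwrite(f'pics/{save}.png',im); np.save(f'pics/{save}.npy',d)
    return im,d,viewer.camera_model(n)
def pts(m,u,v,d):
    P=np.stack([(u-m['cx'])/m['fx']*d,-(v-m['cy'])/m['fy']*d,-d,np.ones_like(d)],-1)
    return (P@np.array(m['pose']).T)[...,:3]
def plane(m,u,v,z):
    T=np.array(m['pose']);r=T[:3,:3]@np.array([(u-m['cx'])/m['fx'],-(v-m['cy'])/m['fy'],-1])
    return T[:3,3]+r*(z-T[2,3])/r[2]
E
python3 - <<'E'
from h import *
a=grab('side','s0');b=grab('top','t0')
print(a[2],b[2]);s=env.sense();print(s,env.hold_point_z)
E
```

```text
{'fx': 476.27340777557066, 'fy': 476.27340777557066, 'cx': 277.46192500323707, 'cy': 208.30987048656732, 'pose': array([[-0.0367,  0.8127, -0.5815, -0.1705],
       [-0.9992, -0.0204,  0.0346, -0.2458],
       [ 0.0162,  0.5823,  0.8128,  0.8993],
       [ 0.    ,  0.    ,  0.    ,  1.    ]])} {'fx': 449.0270932659171, 'fy': 449.0270932659171, 'cx': 272.6961354412063, 'cy': 212.71224332255255, 'pose': array([[-0.2293,  0.9311, -0.2838,  0.1613],
       [-0.9733, -0.2217,  0.0589, -0.2518],
       [-0.008 ,  0.2897,  0.9571,  0.971 ],
       [ 0.    ,  0.    ,  0.    ,  1.    ]])}
{'t': 0.1, 'joint_positions': array([ 1.1229,  0.2458,  1.5589, -0.    ,  1.3387, -0.1741]), 'joint_velocities': array([ 0.0016, -0.0021, -0.0021,  0.0008, -0.0003, -0.0017]), 'tau': array([  0.0004, -43.0673, -32.7127,  -0.0002,   0.0029,  -0.    ]), 'tool_pos': array([0.1755, 0.6253, 0.2302]), 'orientation': array([ 0.1365,  0.9906, -0.0009, -0.0003]), 'contact_force': array([ 0.0621, -0.0302, -0.2479]), 'ft_torque': array([-0.0061, -0.0361,  0.0272]), 'grasp_force': 0.0, 'finger_gap': 1.0010568451228656} 0.0187
```

View pics/s0.png

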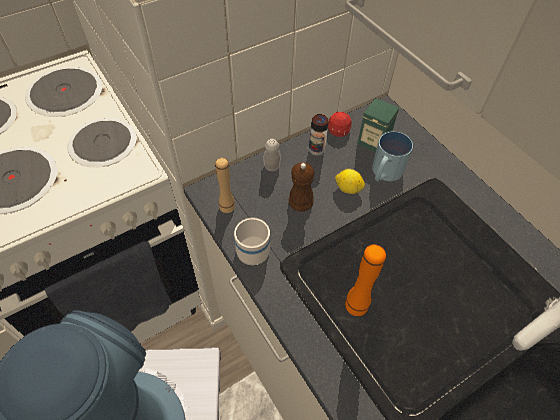

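View pics/t0.png

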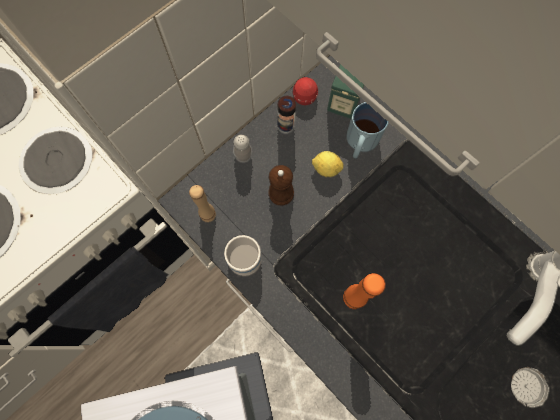

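The side view shows the muddler with its head at about (222,163) and foot at (226,210), the pot mouth at about (252,230), and the mill at (301,187). In the top view they are at (197,192)/(207,215), (242,252) and (281,185). The orange lookalike isn't the target.

```bash
cat > loc.py <<'E'
from h import *
def comp(mask,seed):
    n,l,st,c=cv2.connectedComponentsWithStats(mask.astype(np.uint8))
    ys,xs=np.nonzero(mask);i=np.argmin((xs-seed[0])**2+(ys-seed[1])**2);return l==l[ys[i],xs[i]]
def circ(p):  # fit circle to xy
    A=np.c_[2*p[:,:2],np.ones(len(p))];s=np.linalg.lstsq(A,(p[:,:2]**2).sum(1),rcond=None)[0]
    return s[:2],np.sqrt(s[2]+s[:2]@s[:2])
E
python3 - <<'E'
from loc import *
for n,f,mu,po,mi in(('side','s0',(225,185),(252,241),(301,187)),('top','t0',(203,202),(242,252),(281,188))):
    im=cv2.imread(f'pics/{f}.png');d=np.load(f'pics/{f}.npy');m=viewer.camera_model(n)
    v,u=np.mgrid[:420,:560].astype(float);P=pts(m,u,v,d);hsv=cv2.cvtColor(im,cv2.COLOR_BGR2HSV)
    for nm,seed in(('mud',mu),('pot',po),('mill',mi)):
        k=(d>0)&(P[...,2]>.012)&(P[...,2]<.2)&(np.hypot(u-seed[0],v-seed[1])<45)
        k=comp(k,seed);p=P[k];h=np.percentile(p[:,2],99.5)
        print(n,nm,len(p),p.min(0),p.max(0),'h',h)
        if nm=='pot':
            c=p[p[:,2]>.068];print('rim',c.mean(0),circ(c),circ(np.vstack([cv2.convexHull(c[:,:2].astype(np.float32))[:,0]])))
        else:
            t=p[p[:,2]>h-.012];print('top',t.mean(0),np.median(t,0))
            for z in(.02,.06,.1,.13):
                b=p[abs(p[:,2]-z)<.012]; 
                if len(b):print(z,b.mean(0),b.min(0),b.max(0))
E
```

```text
side mud 2076 [ 0.4609 -0.2289  0.0121] [ 0.64   -0.0581  0.163 ] h 0.1612255520091363
top [ 0.476  -0.1669  0.1573] [ 0.4753 -0.1676  0.1579]
0.02 [ 0.561  -0.1431  0.0225] [ 0.4609 -0.2289  0.0121] [ 0.64   -0.0581  0.0319]
0.06 [ 0.5664 -0.1398  0.0594] [ 0.4659 -0.2078  0.048 ] [ 0.6282 -0.0657  0.072 ]
0.1 [ 0.546  -0.1412  0.0971] [ 0.4656 -0.1789  0.0881] [ 0.6045 -0.0903  0.1117]
0.13 [ 0.4695 -0.1672  0.1302] [ 0.4644 -0.1802  0.1182] [ 0.4796 -0.1527  0.1419]
side pot 1165 [ 0.3216 -0.2614  0.0121] [ 0.3992 -0.1884  0.0785] h 0.07730560085284442
rim [ 0.3582 -0.225   0.0732] (array([ 0.3591, -0.2255]), np.float64(0.034846374320419544)) (array([ 0.3598, -0.2254]), np.float64(0.036872096160417))
side mill 926 [ 0.4623 -0.3669  0.0121] [ 0.5115 -0.3109  0.1369] h 0.13523116006718586
top [ 0.4868 -0.3365  0.1289] [ 0.4868 -0.3366  0.1286]
0.02 [ 0.4709 -0.3367  0.0203] [ 0.4623 -0.3669  0.0121] [ 0.4981 -0.3109  0.0319]
0.06 [ 0.4758 -0.3363  0.0579] [ 0.4672 -0.3598  0.0481] [ 0.4949 -0.3162  0.0709]
0.1 [ 0.4725 -0.3348  0.1001] [ 0.4644 -0.362   0.0887] [ 0.5115 -0.3118  0.1
[... 573 characters left out ...]
[ 0.3225 -0.2639  0.0121] [ 0.3962 -0.1902  0.0793] h 0.07742895837432909
rim [ 0.3597 -0.2258  0.0741] (array([ 0.3593, -0.2266]), np.float64(0.03470535518190223)) (array([ 0.3595, -0.2267]), np.float64(0.036566229473270144))
top mill 809 [ 0.4604 -0.368   0.012 ] [ 0.5133 -0.3122  0.1381] h 0.13636492590211238
top [ 0.4882 -0.3375  0.1318] [ 0.4879 -0.3378  0.1328]
0.02 [ 0.4713 -0.3377  0.0194] [ 0.4604 -0.368   0.012 ] [ 0.4926 -0.3122  0.0319]
0.06 [ 0.4753 -0.3365  0.0562] [ 0.4683 -0.3603  0.0483] [ 0.4936 -0.3177  0.0714]
0.1 [ 0.4721 -0.3354  0.1013] [ 0.4647 -0.3624  0.0895] [ 0.4949 -0.3134  0.1119]
0.13 [ 0.4882 -0.3378  0.1226] [ 0.4675 -0.359   0.118 ] [ 0.509  -0.3173  0.1381]
```

```bash
python3 - <<'E'
from loc import *
R=lambda q:__import__('scipy.spatial.transform',fromlist=['Rotation']).Rotation.from_quat(q).as_matrix()
M=np.array([.4773,-.168])
A=[]
for n,f in(('side','s0'),('top','t0')):
    d=np.load(f'pics/{f}.npy');m=viewer.camera_model(n);v,u=np.mgrid[:420,:560].astype(float);P=pts(m,u,v,d)[d>0];A.append(P)
P=np.vstack(A);r=P[:,:2]-M;q=P[(P[:,2]>.07)&(P[:,2]<.6)&(np.hypot(*r.T)>.03)];r=q[:,:2]-M
az=np.degrees(np.arctan2(r[:,1],r[:,0]));D=np.hypot(*r.T)
for a in range(-180,180,20):
    k=(az>=a)&(az<a+20)
    if k.any():i=np.argmin(np.where(k,D,9));print(a,D[i],q[i])
s=env.sense();T=R(s['orientation'])
w=s['tool_pos']
for p in([.12,.415,.24],[.25,.35,.24],[.37,.22,.24],[.43,.05,.24],[.42,-.1,.24],[.4773,-.168,.24]):
    print(p,T.T@(np.array(p)-w))
print(T)
E
```

```text
-180 0.09755696232372425 [ 0.3856 -0.2012  0.0754]
-160 0.09309959293963457 [ 0.3951 -0.2118  0.0725]
-140 0.10925299253111835 [ 0.3939 -0.2386  0.0756]
-120 0.24014080929150097 [ 0.4355 -0.4045  0.4994]
-100 0.14411261005280854 [ 0.486  -0.3118  0.1112]
-80 0.15774180735148016 [ 0.508  -0.3227  0.1131]
-60 0.14573358328193664 [ 0.5882 -0.2626  0.0739]
-40 0.14665382211489733 [ 0.593  -0.2581  0.0789]
-20 0.12303755766843603 [ 0.6003 -0.1681  0.3532]
0 0.10882793980068177 [ 0.5809 -0.1346  0.3736]
20 0.10603849252943368 [ 0.5719 -0.1202  0.3548]
40 0.10795247147417526 [ 0.5598 -0.0984  0.2987]
60 0.12262383553824527 [ 0.537  -0.0609  0.2682]
140 0.41212862327383637 [ 0.0902 -0.0264  0.307 ]
160 0.41117298906057625 [ 0.0896 -0.0312  0.305 ]
[0.12, 0.415, 0.24] [-0.0034 -0.2175 -0.0094]
[0.25, 0.35, 0.24] [-0.1461 -0.2449 -0.0094]
[0.37, 0.22, 0.24] [-0.2968 -0.3377 -0.0092]
[0.43, 0.05, 0.24] [-0.4006 -0.4851 -0.009 ]
[0.42, -0.1, 0.24] [-0.4315 -0.6322 -0.0088]
[0.4773, -0.168, 0.24] [-0.505  -0.6822 -0.0087]
[[-0.9628  0.2704 -0.0008]
 [ 0.2704  0.9628 -0.0016]
 [ 0.0003 -0.0018 -1.    ]]
```

```bash
python3 -m pendant '[{"offset":[0,-0.05,0],"twist":0},{"offset":[0,-0.1,0],"twist":0},{"offset":[0,-0.16,0],"twist":0},{"offset":[0,-0.22,0],"twist":0},{"offset":[0,-0.22,0],"twist":0}]' 0
python3 - <<'E'
from h import *
from scipy.spatial.transform import Rotation as Ro
s=env.sense();T=Ro.from_quat(s['orientation']).as_matrix();m=viewer.camera_model('wrist')
print(T.T@(np.array(m['pose'])[:3,3]-s['tool_pos']),s['joint_positions'])
im=grab('wrist','w0')
E
```

```text
t: 0.72
tool_pos: [0.1144, 0.4104, 0.2296]
orientation: [0.137, 0.991, -0.001, -0.0]
contact_force: [-0.1, -0.2, 0.5]
finger_gap: 0.997
grasp_force: 0.0
[ 0.0765 -0.001  -0.142 ] [ 1.0315 -0.3125  2.1042 -0.0001  1.3518 -0.265 ]
```

```bash
python3 -m pendant '[{"offset":[-0.055,-0.002,0],"twist":0},{"offset":[-0.11,-0.012,0],"twist":0},{"offset":[-0.163,-0.03,0],"twist":0},{"offset":[-0.214,-0.055,0],"twist":0},{"offset":[-0.26,-0.086,0],"twist":0},{"offset":[-0.302,-0.122,0],"twist":0},{"offset":[-0.34,-0.164,0],"twist":0},{"offset":[-0.371,-0.211,0],"twist":0},{"offset":[-0.396,-0.261,0],"twist":0},{"offset":[-0.415,-0.31,0],"twist":0}]' 0
python3 - <<'E'
from h import *
from scipy.spatial.transform import Rotation as Ro
s=env.sense();T=Ro.from_quat(s['orientation']).as_matrix();print(s['joint_positions'])
for p in([.425,-.12,.23],[.4773,-.168,.23],[.4773,-.168,.119]):print(T.T@(np.array(p)-s['tool_pos']))
E
```

```text
t: 2.02
tool_pos: [0.4337, 0.0011, 0.2318]
orientation: [0.137, 0.991, -0.0, 0.0]
contact_force: [0.3, -0.3, 1.0]
finger_gap: 0.997
grasp_force: 0.0
[-0.2601 -0.2944  2.0861  0.0001  1.349  -1.5569]
[-0.0243 -0.1189  0.0018]
[-0.0877 -0.151   0.0019]
[-0.0876 -0.151   0.1129]
```

```bash
python3 -m pendant '[{"offset":[-0.01,-0.05,0],"twist":0},{"offset":[-0.024,-0.105,0],"twist":0},{"offset":[-0.055,-0.13,0],"twist":0},{"offset":[-0.088,-0.151,0],"twist":0},{"offset":[-0.088,-0.151,0],"twist":0},{"offset":[-0.088,-0.151,0],"twist":0}]' 0
python3 - <<'E'
from h import *
from scipy.spatial.transform import Rotation as Ro
s=env.sense();T=Ro.from_quat(s['orientation']).as_matrix();print(s['joint_positions'])
for p in([.4773,-.168,.119],):print(T.T@(np.array(p)-s['tool_pos']))
grab('wrist','w1')
E
```

```text
t: 2.78
tool_pos: [0.4764, -0.1658, 0.2309]
orientation: [0.136, 0.991, 0.0, -0.0]
contact_force: [-0.0, 0.9, -0.7]
finger_gap: 1.0
grasp_force: 0.0
[-0.5602 -0.101   1.924   0.0002  1.3197 -1.8574]
[-0.0016 -0.0019  0.1119]
```

View pics/w1.png

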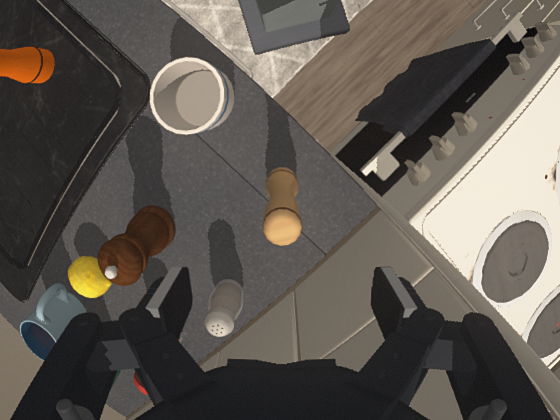

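The wrist view shows the muddler head at (283,227), laterally centred between the fingers. I'll descend and grip.

```bash
python3 -m pendant '[{"offset":[-0.002,-0.002,0.03],"twist":0},{"offset":[-0.002,-0.002,0.065],"twist":0},{"offset":[-0.002,-0.002,0.095],"twist":0},{"offset":[-0.002,-0.002,0.112],"twist":0},{"offset":[-0.002,-0.002,0.112],"twist":0},{"offset":[-0.002,-0.002,0.112],"twist":0}]' 0
python3 -m pendant '[{"offset":[0,0,0],"twist":0},{"offset":[0,0,0],"twist":0},{"offset":[0,0,0],"twist":0},{"offset":[0,0,0],"twist":0},{"offset":[0,0,0],"twist":0},{"offset":[0,0,0],"twist":0},{"offset":[0,0,0],"twist":0},{"offset":[0,0,0],"twist":0}]' 1 40
```

```text
t: 3.58
tool_pos: [0.4781, -0.1686, 0.1207]
orientation: [0.136, 0.991, -0.0, 0.001]
contact_force: [-0.1, -0.1, 0.4]
finger_gap: 1.005
grasp_force: 0.0
t: 4.58
tool_pos: [0.4776, -0.1683, 0.1197]
orientation: [0.136, 0.991, 0.0, 0.0]
contact_force: [0.6, 2.5, 6.2]
finger_gap: 0.321
grasp_force: 40.3
```

```bash
python3 -m pendant '[{"offset":[0,0,-0.03],"twist":0},{"offset":[0,0,-0.07],"twist":0},{"offset":[0,0,-0.11],"twist":0},{"offset":[0.01,-0.009,-0.115],"twist":0},{"offset":[0.035,-0.031,-0.115],"twist":0},{"offset":[0.065,-0.058,-0.115],"twist":0},{"offset":[0.09,-0.08,-0.115],"twist":0},{"offset":[0.098,-0.088,-0.115],"twist":0},{"offset":[0.098,-0.088,-0.115],"twist":0},{"offset":[0.098,-0.088,-0.115],"twist":0}]'
cat > hov.py <<'E'
from loc import *
import sys
from scipy.spatial.transform import Rotation as Ro
s=env.sense();T=Ro.from_quat(s['orientation']).as_matrix()
print(s['tool_pos'],T.T@(np.array([.3594,-.226,.126])-s['tool_pos']))
for n in('side','top'):
    im,d,m=grab(n,n+sys.argv[1]);v,u=np.mgrid[:420,:560].astype(float);P=pts(m,u,v,d)
    k=(d>0)&(np.hypot(P[...,0]-.36,P[...,1]+.226)<.05)
    hsv=cv2.cvtColor(im,cv2.COLOR_BGR2HSV);wood=k&(hsv[...,1]>80)&(hsv[...,0]<25)&(P[...,2]>.08)
    p=P[wood];print(n,len(p),p.min(0),p.max(0))
    for z in np.arange(.09,.24,.02):
        b=p[abs(p[:,2]-z)<.01]
        if len(b)>5:print(round(z,2),np.median(b,0),b.min(0)[:2],b.max(0)[:2])
E
python3 hov.py 1
```

```text
t: 5.82
tool_pos: [0.3595, -0.2262, 0.2338]
orientation: [0.136, 0.991, 0.0, -0.0]
contact_force: [0.0, -0.5, -1.0]
finger_gap: 0.312
grasp_force: 39.9
[ 0.3595 -0.2262  0.2338] [0.0001 0.0001 0.1078]
side 886 [ 0.3391 -0.2437  0.1131] [ 0.3734 -0.2079  0.3096]
0.11 [ 0.3471 -0.2274  0.1177] [ 0.3438 -0.2413] [ 0.355  -0.2117]
0.13 [ 0.347  -0.2258  0.1302] [ 0.343  -0.2437] [ 0.3647 -0.2079]
0.15 [ 0.3492 -0.2247  0.1501] [ 0.3428 -0.2419] [ 0.3674 -0.2088]
0.17 [ 0.3515 -0.2267  0.169 ] [ 0.3456 -0.2383] [ 0.3653 -0.2134]
0.19 [ 0.352  -0.2258  0.1906] [ 0.3484 -0.237 ] [ 0.3602 -0.2142]
0.21 [ 0.3512 -0.2272  0.2091] [ 0.348  -0.2374] [ 0.3583 -0.2151]
0.23 [ 0.3497 -0.225   0.2302] [ 0.3464 -0.2375] [ 0.3596 -0.2129]
top 214 [ 0.3431 -0.2445  0.1178] [ 0.3648 -0.2108  0.2318]
0.13 [ 0.346  -0.2281  0.1297] [ 0.3431 -0.2445] [ 0.3642 -0.2108]
0.15 [ 0.3488 -0.23    0.149 ] [ 0.3438 -0.2441] [ 0.3648 -0.2116]
0.17 [ 0.3505 -0.2296  0.1657] [ 0.3479 -0.2393] [ 0.3599 -0.2173]
0.19 [ 0.3508 -0.2301  0.1868] [ 0.3494 -0.2382] [ 0.3571 -0.2205]
0.21 [ 0.3505 -0.231   0.2045] [ 0.3495 -0.2356] [ 0.3533 -0.2255]
0.23 [ 0.3494 -0.2336  0.2245] [ 0.3479 -0.2363] [ 0.3517 -0.2307]
```

View pics/side1.png

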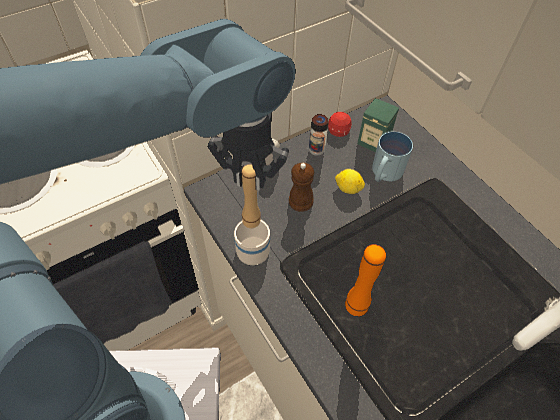

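View pics/top1.png

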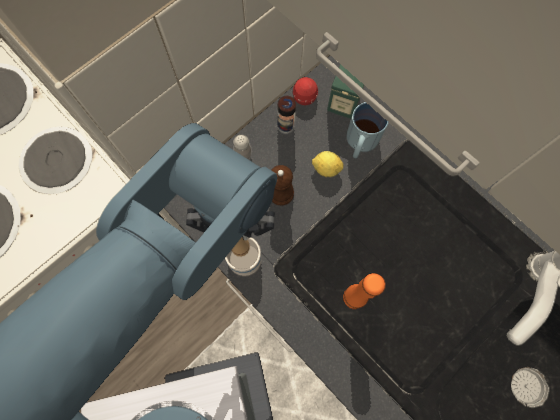

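Seen in both views, the rod hangs vertically over the pot (foot at about (250,222) in the side view, pot mouth at (252,235)), with its axis within about 1 mm of the pot's. I'll lower it.

```bash
python3 -m pendant '[{"offset":[0,0,0.025],"twist":0},{"offset":[0,0,0.05],"twist":0},{"offset":[0,0,0.075],"twist":0},{"offset":[0,0,0.092],"twist":0},{"offset":[0,0,0.1],"twist":0},{"offset":[0,0,0.104],"twist":0},{"offset":[0,0,0.107],"twist":0},{"offset":[0,0,0.107],"twist":0},{"offset":[0,0,0.107],"twist":0}]'
```

```text
t: 7.05
tool_pos: [0.3594, -0.2268, 0.1278]
orientation: [0.137, 0.991, -0.0, 0.0]
contact_force: [-0.9, 0.8, -1.4]
finger_gap: 0.317
grasp_force: 39.9
```

```bash
python3 -m pendant '[{"offset":[0,0,0.001],"twist":0},{"offset":[0,0,0.0015],"twist":0},{"offset":[0,0,0.002],"twist":0},{"offset":[0,0,0.002],"twist":0}]'; python3 hov.py 2|head -1
```

```text
t: 7.55
tool_pos: [0.3593, -0.2267, 0.1257]
orientation: [0.136, 0.991, -0.0, 0.0]
contact_force: [-0.3, 1.1, 0.7]
finger_gap: 0.315
grasp_force: 40.3
[ 0.3593 -0.2267  0.1257] [ 0.0001  0.0007 -0.0003]Traceback (most recent call last):
  File "hov.py", line 10, in <module>
    p=P[wood];print(n,len(p),p.min(0),p.max(0))
                             ~~~~~^^^
    return umr_minimum(a, axis, None, out, keepdims, initial, where)
ValueError: zero-size array to reduction operation minimum which has no identity
```

```bash
python3 -m pendant '[{"offset":[0,0,0],"twist":0},{"offset":[0,0,0],"twist":0},{"offset":[0,0,0],"twist":0},{"offset":[0,0,0],"twist":0},{"offset":[0,0,0],"twist":0},{"offset":[0,0,0],"twist":0}]' 0
python3 -m pendant '[{"offset":[0,0,-0.01],"twist":0},{"offset":[0,0,-0.035],"twist":0},{"offset":[0,0,-0.07],"twist":0},{"offset":[0,0,-0.11],"twist":0},{"offset":[0,0,-0.13],"twist":0},{"offset":[0,0,-0.13],"twist":0},{"offset":[0,0,-0.13],"twist":0}]' 0
python3 hov.py 3
```

```text
t: 8.4
tool_pos: [0.3591, -0.2265, 0.1253]
orientation: [0.136, 0.991, 0.0, -0.0]
contact_force: [0.0, 0.3, 0.1]
finger_gap: 1.003
grasp_force: 0.0
t: 9.28
tool_pos: [0.3587, -0.2261, 0.2544]
orientation: [0.136, 0.991, 0.0, -0.001]
contact_force: [-1.4, 0.0, -0.7]
finger_gap: 1.0
grasp_force: 0.0
[ 0.3587 -0.2261  0.2544] [-0.0008  0.0002  0.1284]
side 420 [ 0.3462 -0.2634  0.0808] [ 0.3726 -0.1848  0.4205]
0.09 [ 0.3522 -0.2266  0.09  ] [ 0.3474 -0.237 ] [ 0.3614 -0.2143]
0.11 [ 0.3507 -0.2254  0.1096] [ 0.3462 -0.2373] [ 0.3579 -0.2135]
0.13 [ 0.3501 -0.2258  0.1298] [ 0.3465 -0.2396] [ 0.3613 -0.212 ]
0.15 [ 0.3504 -0.2262  0.1506] [ 0.3467 -0.2381] [ 0.3622 -0.2114]
0.17 [ 0.3589 -0.225   0.1647] [ 0.3469 -0.2383] [ 0.3726 -0.2134]
top 243 [ 0.3469 -0.241   0.0806] [ 0.3733 -0.2138  0.17  ]
0.09 [ 0.352  -0.2288  0.0873] [ 0.3497 -0.2386] [ 0.3607 -0.2169]
0.11 [ 0.3491 -0.229   0.1121] [ 0.3483 -0.2361] [ 0.3527 -0.2216]
0.13 [ 0.3488 -0.2275  0.1312] [ 0.3471 -0.2383] [ 0.3557 -0.2145]
0.15 [ 0.35   -0.2276  0.1509] [ 0.3469 -0.2402] [ 0.3586 -0.2138]
0.17 [ 0.3581 -0.2289  0.1649] [ 0.347 -0.241] [ 0.3733 -0.2149]
```

```bash
python3 -c "
from h import *
grab('wrist','w3')"
```

```text
(no output)
```

View pics/side3.png

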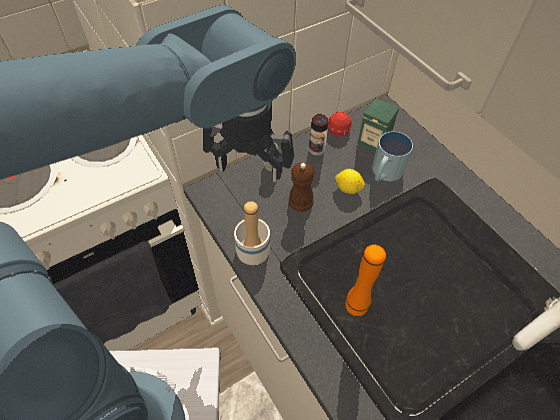

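View pics/w3.png

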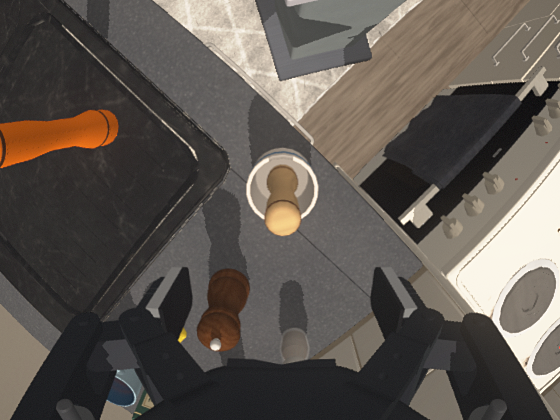

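The muddler stands upright in the pot (side view (251,225), wrist view (283,195)). The pot is upright, the mill is still at (301,187), and the gripper is clear.

```bash
python3 -c "
from station import env
print(env.job_done())"
```

```text
the job is handed in; nothing more can be done
None
```

The muddler is standing foot down in the upright white pot and released, with the pepper mill untouched; the job was handed in at about 9.5 s, and no verdict came back.

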